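Clock the valve sleeve, pin it and lock the cover

ROBOT

A 6-joint arm with a two-finger parallel gripper is mounted at the origin on a cart in front of the work surface, level with it; the furniture and walls round the work are solid. World frame = base frame: x ahead of the robot, y to its left, z up, the work surface at z = 0. Lengths are in m, angles in rad, forces in N, time in s.
With the tool pointing down it reaches from about 0.35 to 0.85 m from the base axis. Payload 8.1 kg.
Tool frame: the origin (TCP) lies on the centre line of the jaws, within the pads' length; the fingertips stand 22 mm ahead of it and the grasp point (between the pads) lies 3 mm ahead of it; z points along the fingers, y is the line along which they close (so a half turn about z gives the same grasp; the last joint's range is limited). The gripper opens to 93 mm and grips with 3 to 60 N. Pads are 15 mm wide; open, the fingers measure 128 mm over their backs; the gripper's body (75 mm by 188 mm) begins 65 mm behind the grasp point.
Start: joints at [1.113, 0.13, 1.488, -0, 1.523, -0.085], TCP at [0.219, 0.559, 0.241] pointing down, gripper open.
Joint ranges: [-2.96, 2.96], [-0.89, 2.26], [0.02, 2.5], [-1.34, 4.48], [0, 2.73], [-2.66, 2.66]. Speed limits (rad/s): [2.39, 2.39, 2.79, 3.14, 3.14, 3.14].

INTERFACE

Orientations are given as a rotation vector (axis times angle).
In Python, from plant import robot gives the robot as it stands.
- The arm moves only by the tool step_hand, called after "Call:" as a command line: name --argument value ..., lists and objects as JSON in quotes. Schema: {"type":"object","properties":{"increments":{"type":"array","items":{"type":"object","properties":{"jaw":{"type":"number"},"tx":{"type":"number"},"ty":{"type":"number"},"tz":{"type":"number"},"yaw":{"type":"number"}},"additionalProperties":false,"required":["jaw"]},"minItems":1,"maxItems":20},"grip_force":{"type":"number"},"only":{"type":"string"},"quiet":{"type":"boolean"},"lines":{"type":"string"}},"required":["increments"],"additionalProperties":false}. increments is a list of rows, 1 to 20 of them, each an object with the fields jaw (the finger opening in m), tx, ty, tz (the shift in m), yaw (a turn about the tool's z in rad); a field left out counts as zero (the opening has to be given); each row shifts and turns the commanded pose from where the row before left it, along the tool's axes as they then stand; what a row does not reach is not made up. A row lasts 1/10 s, in which the tool goes at most 0.05 m and 0.15 rad, less where a joint would pass 70% of its speed; a pose out of reach is approached as far as the arm can. The fingers move at their own pace and stop on an object; grip_force is the grip in N (left out, the last holds). Time passes only in rows, so rows that do not move let the fingers close. The tool returns the time, the measured TCP pose, the force, the opening and the grip force at its end. only (a regular expression) keeps the lines of the reply that match it, lines (a string "A,B") keeps lines A to B, and quiet returns only ok. Input that does not fit is refused with a message, and nothing moves.
- robot.read_state(): the state, without advancing time (a new reading comes with each control period).
- robot.read_camera(name): name is "side" or "top"; returns a dict with "image" (384x512x3 uint8, red, green, blue), "fx", "fy", "cx", "cy" (pixels), "R" (3x3) and "t" (3): a world point X has camera coordinates R X + t. Camera axes: x right, y down, z forward; pixel columns grow to the right and rows downward; lengths in m; the calibration is good to about 2 mm. A picture is of the moment at which its call begins. There is no depth.
- robot.close_job(): hands the job in; it is judged then, once.
The state is a dict: "t": time; "q": joint angles; "dq": joint speeds; "joint_torque": joint torques, N m; "tool_pos": TCP position; "orientation": TCP orientation; "force": force on the tool from outside, world axes, zero at the start; "wrist_torque": the same for the moment, N m; "opening": finger opening in m; "gripper_force": force on a finger pad.
Only numpy, scipy, OpenCV 4.12 (cv2) and the standard library are available. Lean on these libraries where they do the work, as an engineer would, in place of code of your own. Each camera call takes 0.05 s, during which the arm holds its last target. There are 200 camera calls.

TASK

The bronze sleeve stands loose in the blue valve body with its locating hole turned away from the body's: without lifting the sleeve out, turn it in its bore until its hole stands over the body's hole at the red mark on the rim, then put the locating pin from the wooden block down through both until its head sits on the flange. Close the body with the round blue cover: drop its two lugs through the gaps between the body's ears, all the way down, and turn it clockwise to its stop. Leave the bottle, piston and grease pot where they are.

Things in the scene. Friction and masses are not known exactly. Their poses are not given: they have to be found in the camera images.
- valve_body: Blue cast valve body, immovable, on a foot 150x130x12 mm. Origin: centre of the foot's underside, on the upright bore axis; z up. Barrel 108 mm wide, flat top face 80 mm up, bore 43 mm. Plugged ports point to +y and -y, reaching 93 mm from the axis, up to 60 mm high. A short red line on the rim marks the direction of the locating hole, on the -x side.
- body_hole (a point): Centre of the mouth of the body's blind locating hole, in its top face: 32 mm from the bore axis on the body's -x side, 13 mm wide, 40 mm deep.
- body_ears (a point): On the bore axis at the level of the ears' tops, 76 mm up. Two ears stick out of the barrel at the body's +x and -x sides, each 60 degrees wide, 8 mm thick, 61 mm out at most. The two gaps between them, at +y and -y, are 120 degrees wide. Under each ear is a stop for the cover's lug.
- sleeve: Loose bronze sleeve (0.3 to 0.6 kg) in the bore, 1.5 mm play all round: shank 40 mm wide, 36 mm long, under a flange 86 mm wide, 12 mm thick, that lies on the body's top. Origin: centre of the flange's underside; z up. Lined up, its axes are parallel to the body's; at the start it stands 25 to 85 degrees anticlockwise of that (seen from above), so turn it clockwise.
- sleeve_hole (a point): Centre of the 13 mm hole through the sleeve's flange, at the flange's top face, 32 mm from the axis on the sleeve's -x side; a short red line runs from it to the flange's edge.
- sleeve_tang (a point): Centre of the top of the tang by which the sleeve is turned: a central bronze block on the flange, 16 mm wide along the sleeve's x, 44 mm long along its y, 26 mm high.
- pin: Steel pin 73 mm long: shank 10 mm wide, 47 mm long, tip tapered; above it a dark knurled head 18 mm wide, 26 mm high. Origin: tip; z towards the head. It stands upright in the pin block, head on the block's top. Fully home in the valve its tip is 45 mm above the body's origin. To clear the tang, close the fingers on the head at right angles to the line from hole to bore axis.
- pin_block: Wooden block 150x70x60 mm, immovable; origin: centre of its underside. Three holes in a row along its x: the pin stands in the one at x = -50 mm, the others hold short plain dowels that stick out up to 12 mm and stay there.
- cover: Blue round cover (0.3 to 0.6 kg), hollow, open below, 138 mm wide, 98 mm high with its bar; it stands upright on the bench. Origin: centre of the lower rim; z up. Two lugs inside the rim, at its +x and -x sides (a rib outside marks each), 60 degrees wide, 7 mm thick. Half a turn makes no difference. About 2 mm play on the barrel.
- cover_bar (a point): Centre of the top of the cover's black grip bar, which runs along the cover's x: 76 mm long, 20 mm wide, 28 mm high.
- cover_rim (a point): Centre of the cover's lower rim. With the bar across the line through the ears (within 25 degrees) the lugs pass the gaps and it drops to 59 mm above the body's origin; else they land on the ears, at 76 mm. Once down it turns clockwise (from above) under the ears to the stop, where the bar is 20 degrees anticlockwise of the line through the ears.
- blue_bottle: Bystander: blue bottle with a red cap, 48 mm wide, 195 mm high; origin at the centre of its underside.
- piston: Bystander: grey piston standing on its skirt, about 65 mm wide, 51 mm high; origin at the centre of its underside.
- grease_pot: Bystander: small yellow pot with a red cap, 40 mm wide, 38 mm high; origin at the centre of its underside.

How it is judged:
On the way, in this order (a step that is already met when the one before it is completed fails the run):
1. the sleeve is turned until its hole stands over the body's hole, flange still down on the body (horizontal distance between sleeve_hole and body_hole below 0.005 m and z of sleeve in the frame of valve_body below 0.084 m), for 0.2 s.
2. the pin is through sleeve and body, its head down on the flange (horizontal distance between pin and body_hole below 0.006 m and z of pin in the frame of valve_body below 0.05 m and angle between pin's own z axis and vertical below 0.15 rad), for 0.2 s.
3. the cover is dropped over them, its lugs below the ears (horizontal distance between cover and valve_body below 0.008 m and z of cover in the frame of valve_body below 0.064 m), for 0.2 s.
4. the cover is turned clockwise to its stop (angle between the x axis of cover and the x axis of valve_body, either way round below 0.5 rad and z of cover in the frame of valve_body below 0.066 m), for 0.2 s.
At the end, for the whole second after the job is handed in: Sleeve down (within 4 mm), its hole within 6 mm of the body's; pin through both, within 5 mm of fully home; cover fully down (within 5 mm), centred within 8 mm, turned clockwise to its stop (bar within 29 degrees of the line through the ears; 20 at the stop), at rest (all of step 3 and horizontal distance between each of sleeve_hole, pin and body_hole below 0.006 m and z of sleeve in the frame of valve_body below 0.084 m and z of pin in the frame of valve_body below 0.05 m and angle between the x axis of cover and the x axis of valve_body, either way round below 0.5 rad and linear speed of cover below 0.02 m/s); the robot touches nothing.
It fails at once if the sleeve is lifted out of its bore (more than 25 mm) (z of sleeve in the frame of valve_body above 0.105 m).
It fails at once if the bottle is moved (distance of blue_bottle from where it was at the start of the episode above 0.03 m).
It fails at once if the piston is moved (distance of piston from where it was at the start of the episode above 0.03 m).
It fails at once if the grease pot is moved (distance of grease_pot from where it was at the start of the episode above 0.03 m).
It also fails if it takes over 67 s, if anything falls off the work surface, if the arm or the gripper's body presses on something with over 40 N, if the wrist force passes 120 N, or if a joint passes its speed limit or range.

## Working session

There is one attempt and no reset: what is moved stays moved. The work goes in short steps, Python scripts to look and compute and a tool call to move; the robot and the scene stay as the last step left them, time stands still between calls to the robot, and variables do not carry over. Pictures are saved under pics/ and viewed, at most 10 in all, crops included, and the job is handed in when it is done.

```bash
mkdir -p pics; ls
```

Run:
```python
from plant import robot
import cv2
for n in ["top","side"]:
    c=robot.read_camera(n); cv2.imwrite(f"pics/{n}0.png",c["image"][:,:,::-1]); print(n,c["fx"],c["fy"],c["cx"],c["cy"],c["R"],c["t"])
print(robot.read_state())
```

```text
pics
plant.py
top 414.5530103936958 414.5530103936958 261.44662123744394 191.26392173450688 [[ 0.02410449 -0.9997089  -0.00104114]
 [-0.98658377 -0.02361979 -0.16153815]
 [ 0.16146653  0.00492097 -0.98686592]] [-0.00362846  0.61179924  1.02568389]
side 350.6658833595887 350.6658833595887 251.17660854907453 191.1828757489688 [[ 0.91867841 -0.3948842  -0.00982039]
 [-0.17757878 -0.39066542 -0.90324211]
 [ 0.35283955  0.83153292 -0.42901894]] [-0.53143155  0.20979141  0.81250476]
{'t': 0.1, 'q': array([ 1.11260786e+00,  1.31072630e-01,  1.48913773e+00,  5.83771210e-06,
        1.52300952e+00, -8.54028839e-02]), 'dq': array([-7.28164179e-05, -5.78134837e-04, -3.28635259e-03,  8.26125014e-04,
        1.23218857e-03, -4.24075014e-05]), 'joint_torque': array([ 1.62059612e-03, -5.61338317e+01, -4.93098593e+01,  7.71680684e-02,
        2.89108517e-02, -2.64419816e-05]), 'tool_pos': array([0.2182988 , 0.55837896, 0.23971803]), 'orientation': array([-5.82103702e-01, -3.08674161e+00,  2.45939072e-03]), 'force': array([-0.17246232, -0.74710807, -0.38234832]), 'wrist_torque': array([-0.0505617 ,  0.03225818,  0.02368606]), 'gripper_force': 0.0, 'opening': 0.09288551745464944}
```

View pics/top0.png

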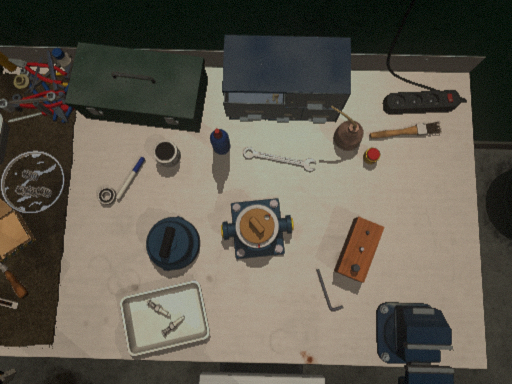

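View pics/side0.png

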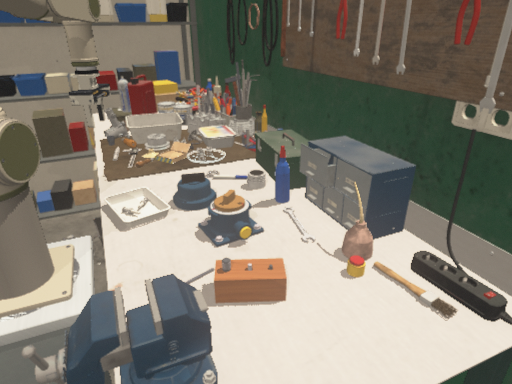

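Run:
```python
import cv2,numpy as np
t=cv2.imread("pics/top0.png");s=cv2.imread("pics/side0.png")
f=lambda im,x,y,w,h,k:cv2.resize(im[y:y+h,x:x+w],None,fx=k,fy=k,interpolation=cv2.INTER_CUBIC)
a=f(t,217,188,80,80,5);b=f(t,325,208,80,80,5)
c=f(t,137,205,80,40,5);d=f(s,200,180,80,40,5)
cv2.imwrite("pics/m0.png",np.vstack([np.hstack([a,b]),np.hstack([c,d])]))
```

```text
(no output)
```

View pics/m0.png

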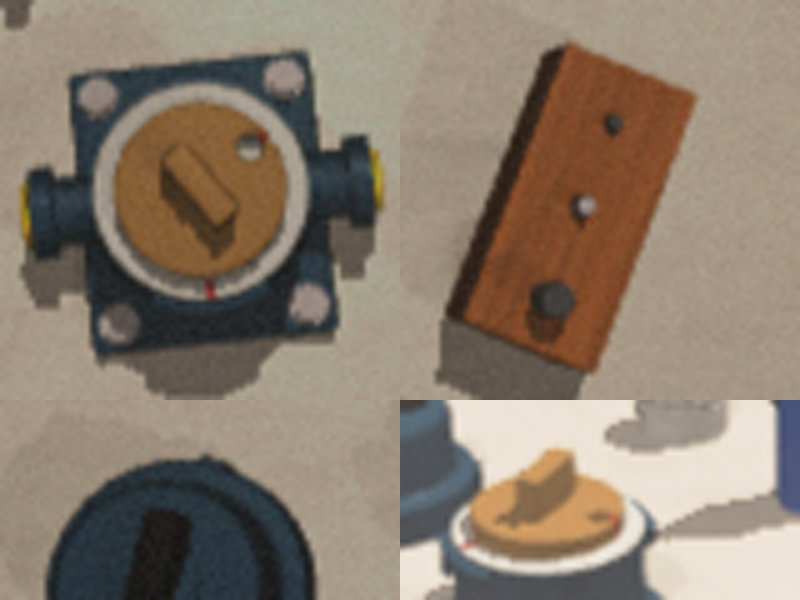

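Create h.py:
```python
import numpy as np, cv2
from plant import robot
def cam(n,save=None):
    c=robot.read_camera(n); c["bgr"]=np.ascontiguousarray(c["image"][:,:,::-1]); c["hsv"]=cv2.cvtColor(c["bgr"],cv2.COLOR_BGR2HSV)
    if save: cv2.imwrite(save,c["bgr"])
    return c
def ray(c,p,z):
    p=np.atleast_2d(np.asarray(p,float)); R,t=np.array(c["R"]),np.array(c["t"])
    d=np.c_[(p[:,0]-c["cx"])/c["fx"],(p[:,1]-c["cy"])/c["fy"],np.ones(len(p))]@R; o=-R.T@t
    return (o+d*((z-o[2])/d[:,2])[:,None])[:,:2]
def proj(c,X):
    X=np.atleast_2d(X)@np.array(c["R"]).T+np.array(c["t"]); return np.c_[c["fx"]*X[:,0]/X[:,2]+c["cx"],c["fy"]*X[:,1]/X[:,2]+c["cy"]]
def mask(c,lo,hi,roi):
    m=cv2.inRange(c["hsv"],np.array(lo),np.array(hi)); x,y,w,h=roi; o=np.zeros_like(m); o[y:y+h,x:x+w]=m[y:y+h,x:x+w]; return o
def blobs(m,amin=3):
    n,l,s,ce=cv2.connectedComponentsWithStats(m); return sorted([(int(s[i,4]),ce[i].round(2).tolist(),s[i,:4].tolist(),i) for i in range(1,n) if s[i,4]>=amin],reverse=True)
```

Run:
```python
from h import *
c=cam("top"); s=cam("side")
np.set_printoptions(precision=4,suppress=True)
B=(217,185,90,90)
for nm,cc,roi in(("top",c,B),("side",s,(195,180,75,65))):
    red=mask(cc,(0,120,60),(6,255,255),roi)|mask(cc,(172,120,60),(180,255,255),roi)
    print(nm,"red",[b[:2] for b in blobs(red,1)])
    yl=mask(cc,(22,150,80),(34,255,255),roi); print("yellow",[b[:2] for b in blobs(yl,1)])
br=mask(c,(10,90,40),(21,255,255),B); bb=blobs(br)[:3]; print("bronze",bb)
for p in [(228,218),(227,200),(257,210),(257,246),(270,207),(166,250),(165,225),(185,240),(360,232),(356,268),(236,208)]: print(p,c["hsv"][p[1],p[0]],end=' ')
print()
wood=mask(c,(2,100,60),(14,255,255),(325,208,70,80)); cn=max(cv2.findContours(wood,0,1)[0],key=cv2.contourArea); print("wood",cv2.boxPoints(cv2.minAreaRect(cn)),cv2.contourArea(cn))
dk=mask(c,(0,0,0),(180,90,95),(325,208,70,80)); print("dark",blobs(dk)[:6])
```

```text
top red [(6, [258.5, 245.5]), (2, [269.0, 214.5])]
yellow [(10, [291.9, 223.5]), (9, [221.44, 229.33])]
side red []
yellow [(20, [244.5, 228.5])]
bronze [(936, [256.32, 225.72], [240, 208, 34, 36], 1), (8, [221.5, 234.0], [221, 232, 2, 5], 5), (6, [292.83, 227.33], [292, 225, 2, 5], 4)]
(228, 218) [ 17  49 165] (227, 200) [ 17  48 165] (257, 210) [ 16 151 135] (257, 246) [ 13  55 116] (270, 207) [92 54 66] (166, 250) [176  60  34] (165, 225) [99 85 57] (185, 240) [104  86  65] (360, 232) [ 11 159 128] (356, 268) [13 34 68] (236, 208) [ 14  40 141] 
wood [[336.0548 272.5205]
 [357.2603 215.9726]
 [384.6576 226.2466]
 [363.4521 282.7946]] 1659.0
dark [(54, [344.65, 279.65], [337, 273, 21, 14], 17), (52, [355.12, 267.73], [351, 264, 9, 8], 14), (17, [334.82, 274.24], [334, 271, 3, 7], 16), (11, [355.27, 285.55], [351, 283, 9, 5], 23), (8, [353.25, 220.62], [352, 218, 4, 6], 2), (7, [367.29, 232.0], [366, 231, 3, 3], 5)]
```

Run:
```python
from h import *
np.set_printoptions(precision=4,suppress=True)
c=cam("top")
print("cam",-np.array(c["R"]).T@c["t"])
def circ(P):
    A=np.c_[2*P,np.ones(len(P))]; r=np.linalg.lstsq(A,(P**2).sum(1),rcond=None)[0]; return r[:2],np.sqrt(r[2]+r[:2]@r[:2])
def hullc(m,z):
    cn=max(cv2.findContours(m,0,1)[0],key=cv2.contourArea); h=cv2.convexHull(cn)[:,0].astype(float); P=ray(c,h,z)
    o,r=circ(P); k=abs(np.hypot(*(P-o).T)-r)<.003; o,r=circ(P[k]); return o,r,k.mean()
B=(217,185,90,90)
br=mask(c,(10,90,40),(21,255,255),B); print("flange",hullc(br,.092))
wh=mask(c,(0,0,85),(30,75,255),(234,200,47,52)); l=cv2.connectedComponents(wh|br)[1]; m=(l==l[226,256]).astype(np.uint8)*255
print("rim",hullc(m,.080), m.sum()/255)
Y=ray(c,[[291.9,223.5],[221.44,229.33]],.04); print("plugs",Y,Y.mean(0)); d=Y[1]-Y[0]; print("body +y dir -> yaw deg",np.degrees(np.arctan2(d[1],d[0]))-90)
print("rimmark",ray(c,[258.5,245.5],.08),"hole red",ray(c,[269,214.5],.092),"hole",ray(c,[267,217.4],.092))
print("pin",ray(c,[355.12,267.73],.073)); print("wood",ray(c,[[336.05,272.52],[357.26,215.97],[384.66,226.25],[363.45,282.79]],.06))
# tang by brighter top
g=c["hsv"][:,:,2]; 
cv=mask(c,(85,40,20),(125,255,110),(140,205,65,75)); bl=blobs(cv); print("cover blue",bl[:2]); 
dk=mask(c,(0,0,0),(180,255,48),(145,215,55,55)); print("bar",blobs(dk)[:3])
b=blobs(dk)[0]; n,l=cv2.connectedComponents(dk); mm=(l==b[3]).astype(np.uint8); cn=cv2.findContours(mm,0,1)[0][0]; r=cv2.minAreaRect(cn); print(r); bp=ray(c,cv2.boxPoints(r),.098); print(bp,bp.mean(0))
print("coverhull",hullc((cv|dk),.012))
v=np.zeros((2,400,400,3),np.uint8)
v[0]=cv2.resize(c["bgr"][205:285,137:217],(400,400),interpolation=cv2.INTER_CUBIC);x=((cv>0)*120+(dk>0)*100+(m>0)*255+(br>0)*-60).astype(np.uint8)[205:285,137:217];v[1]=cv2.resize(x,(400,400))[:,:,None]
cv2.imwrite("pics/m1.png",np.hstack(v))
```

```text
cam [0.4381 0.0058 1.111 ]
flange (array([0.5196, 0.0208]), np.float64(0.04263056121423857), np.float64(1.0))
rim (array([0.5199, 0.0208]), np.float64(0.053671196689897956), np.float64(1.0)) 1445.0
plugs [[ 0.5308 -0.0696]
 [ 0.5114  0.1119]] [0.5211 0.0211]
body +y dir -> yaw deg 6.104614089789649
rimmark [[0.471  0.0149]] hole red [[ 0.5471 -0.0092]] hole [[ 0.5398 -0.0044]]
pin [[ 0.4227 -0.2242]]
wood [[ 0.4096 -0.1795]
 [ 0.5522 -0.2342]
 [ 0.5277 -0.3032]
 [ 0.3862 -0.2473]]
cover blue [(1669, [172.26, 242.82], [147, 217, 52, 53], 1)]
bar [(967, [173.39, 249.06], [147, 222, 53, 48], 3), (11, [167.09, 221.36], [164, 221, 8, 2], 2), (4, [175.5, 245.5], [175, 244, 2, 4], 5)]
((173.0, 245.5), (47.0, 52.0), 90.0)
[[0.5209 0.289 ]
 [0.524  0.1617]
 [0.411  0.1563]
 [0.408  0.2812]] [0.466  0.2221]
coverhull (array([0.4741, 0.2414]), np.float64(0.06916308718910984), np.float64(1.0))
```

View pics/m1.png

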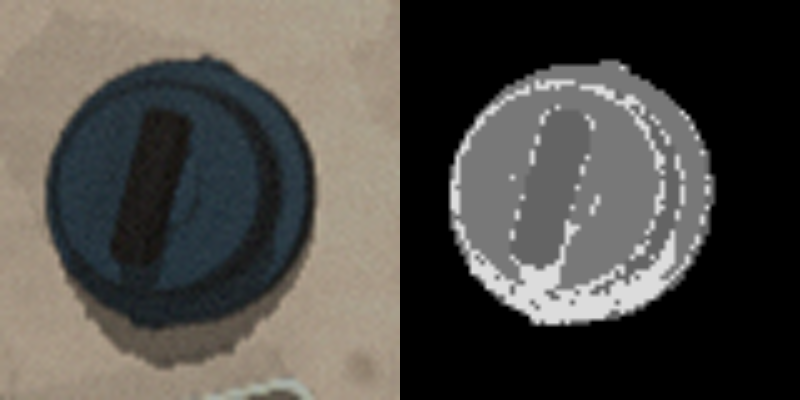

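Add to h.py:
```python
from scipy.spatial.transform import Rotation as Ro
import sys
def delta(x,y,z,yaw):
    s=robot.read_state(); R=Ro.from_rotvec(s["orientation"]).as_matrix(); d=R.T@(np.array([x,y,z])-s["tool_pos"])
    cur=np.degrees(np.arctan2(R[1,1],R[0,1])); w=(yaw-cur+180)%360-180
    print("t",round(s["t"],2),"pos",s["tool_pos"].round(4),"yaw",cur.round(2),"tilt",np.degrees(np.arccos(-R[2,2])).round(2),"q6",s["q"][5].round(2),"F",s["force"].round(1),"op",round(s["opening"],4),"gf",round(s["gripper_force"],1))
    print("delta tool",d.round(4),"turn rad (cw+)",-np.radians(w).round(4))
if __name__=="__main__": delta(*map(float,sys.argv[1:5]))
```

```bash
python3 h.py 0.520 0.021 0.24 129
```

Run:
```python
from h import *
c=cam("top"); o=np.array([0.52,.021])
e=ray(c,[[170.4,226.6],[163.4,258.0],[167,242.4]],.098); d=e[0]-e[1]; print("bar",e,np.degrees(np.arctan2(d[1],d[0])))
e=ray(c,[[217+207.5/5-.5+0,188+180/5],[217+177.5/5,188+147/5],[217+230/5,188+210/5]],.118);print("tang",e)
```

```text
t 0.25 pos [0.2184 0.5586 0.2401] yaw 68.64 tilt 0.05 q6 -0.09 F [ 0.5  0.  -0. ] op 0.093 gf 0.0
delta tool [-4.767e-01 -3.908e-01  4.000e-04] turn rad (cw+) -1.0535
bar [[0.51105224 0.2310544 ]
 [0.4350059  0.24343409]
 [0.47256327 0.23702436]] -9.246156058010996
tang [[0.52087508 0.01706846]
 [0.53641561 0.03068264]
 [0.50681692 0.0047529 ]]
```

Call:
step_hand --increments '[{"jaw":0.05, "tx":-0.03667, "ty":-0.03006}, {"jaw":0.05, "tx":-0.03667, "ty":-0.03006}, {"jaw":0.05, "tx":-0.03667, "ty":-0.03006}, {"jaw":0.05, "tx":-0.03667, "ty":-0.03006}, {"jaw":0.05, "tx":-0.03667, "ty":-0.03006}, {"jaw":0.05, "tx":-0.03667, "ty":-0.03006}, {"jaw":0.05, "tx":-0.03667, "ty":-0.03006}, {"jaw":0.05, "tx":-0.03667, "ty":-0.03006}, {"jaw":0.05, "tx":-0.03667, "ty":-0.03006}, {"jaw":0.05, "tx":-0.03667, "ty":-0.03006}, {"jaw":0.05, "tx":-0.03667, "ty":-0.03006}, {"jaw":0.05, "tx":-0.03667, "ty":-0.03006}, {"jaw":0.05, "tx":-0.03667, "ty":-0.03006}]' --grip_force 20

```text
t: 1.6
tool_pos: [0.5208, 0.0193, 0.2408]
orientation: [0.582, 3.087, 0.0]
force: [0.4, 0.4, 0.4]
opening: 0.0497
gripper_force: 0.0
```

Call:
step_hand --increments '[{"jaw":0.05, "yaw":-0.135}, {"jaw":0.05, "yaw":-0.135}, {"jaw":0.05, "yaw":-0.135}, {"jaw":0.05, "yaw":-0.135}, {"jaw":0.05, "yaw":-0.135}, {"jaw":0.05, "yaw":-0.135}, {"jaw":0.05, "yaw":-0.135}, {"jaw":0.05, "yaw":-0.12}, {"jaw":0.05}]'

```text
t: 2.5
tool_pos: [0.5201, 0.0212, 0.2406]
orientation: [1.069, -2.954, 0.0]
force: [-0.2, 0.2, 0.0]
opening: 0.0503
gripper_force: 0.0
```

```bash
python3 h.py 0.5205 0.0205 0.122 130
```

```text
t 2.5 pos [0.5201 0.0212 0.2406] yaw 129.77 tilt 0.0 q6 -2.32 F [-0.2  0.2  0. ] op 0.0503 gf 0.0
delta tool [ 0.0002 -0.0008  0.1186] turn rad (cw+) -0.004
```

Call:
step_hand --increments '[{"jaw":0.05, "ty":-0.0005, "tz":0.04}, {"jaw":0.05, "tz":0.04}, {"jaw":0.05, "tz":0.024}, {"jaw":0.05, "tz":0.014}, {"jaw":0.05}, {"jaw":0.02}, {"jaw":0.0}, {"jaw":0.0}, {"jaw":0.0}, {"jaw":0.0}]' --grip_force 20

```text
t: 3.5
tool_pos: [0.5209, 0.0208, 0.1234]
orientation: [-1.065, 2.954, -0.001]
force: [-0.5, 0.7, 4.4]
opening: 0.0158
gripper_force: 19.9
```

```bash
python3 h.py 0.5205 0.0205 0.122 130
```

Run:
```python
from h import *
t=cam("top")["bgr"];s=cam("side")["bgr"]
f=lambda im,x,y,w,h,k:cv2.resize(im[y:y+h,x:x+w],None,fx=k,fy=k,interpolation=cv2.INTER_CUBIC)
cv2.imwrite("pics/m2.png",np.hstack([f(t,217,188,80,80,5),f(s,190,170,80,80,5)]))
```

```text
t 3.5 pos [0.5209 0.0208 0.1234] yaw 129.65 tilt 0.07 q6 -2.32 F [-0.5  0.7  4.4] op 0.0158 gf 19.9
delta tool [0.0005 0.0001 0.0014] turn rad (cw+) -0.0061
```

View pics/m2.png

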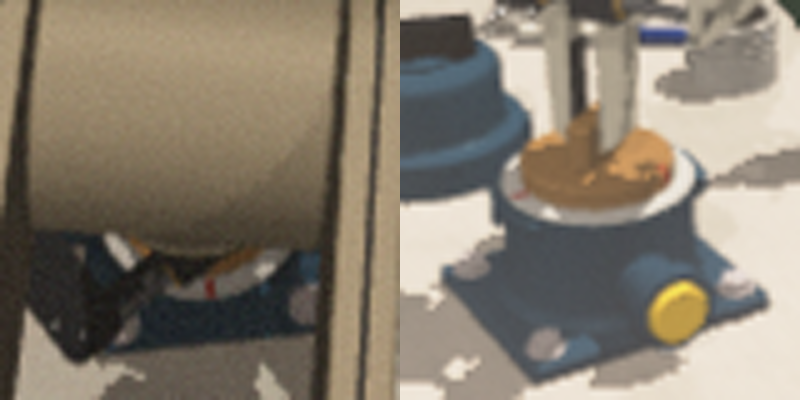

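Call:
step_hand --increments '[{"jaw":0, "yaw":0.05}, {"jaw":0, "yaw":0.1}, {"jaw":0, "yaw":0.135}, {"jaw":0, "yaw":0.135}, {"jaw":0, "yaw":0.135}, {"jaw":0, "yaw":0.135}, {"jaw":0, "yaw":0.135}, {"jaw":0, "yaw":0.135}, {"jaw":0, "yaw":0.135}]'

```text
t: 4.5
tool_pos: [0.5214, 0.0213, 0.1234]
orientation: [0.636, 3.074, 0.002]
force: [2.7, 3.3, 3.5]
opening: 0.016
gripper_force: 19.9
```

Call:
step_hand --increments '[{"jaw":0, "yaw":0.135}, {"jaw":0, "yaw":0.135}, {"jaw":0, "yaw":0.135}, {"jaw":0, "yaw":0.135}, {"jaw":0, "yaw":0.135}, {"jaw":0, "yaw":0.135}, {"jaw":0, "yaw":0.135}, {"jaw":0, "yaw":0.1}, {"jaw":0}, {"jaw":0}]'

```text
t: 5.5
tool_pos: [0.5219, 0.022, 0.1236]
orientation: [2.08, 2.353, 0.006]
force: [3.6, 5.6, 1.9]
opening: 0.0158
gripper_force: 19.9
```

```bash
python3 h.py 0.520 0.021 0.122 6.3
```

Run:
```python
from h import *
t=cam("top")["bgr"];s=cam("side")["bgr"]
f=lambda im,x,y,w,h,k:cv2.resize(im[y:y+h,x:x+w],None,fx=k,fy=k,interpolation=cv2.INTER_CUBIC)
cv2.imwrite("pics/m3.png",np.hstack([f(t,217,188,80,80,5),f(s,190,170,80,80,5)]))
```

```text
t 5.5 pos [0.5219 0.022  0.1236] yaw 7.06 tilt 0.22 q6 -0.18 F [3.6 5.6 1.9] op 0.0158 gf 19.9
delta tool [-0.0008 -0.002   0.0016] turn rad (cw+) 0.0132
```

View pics/m3.png

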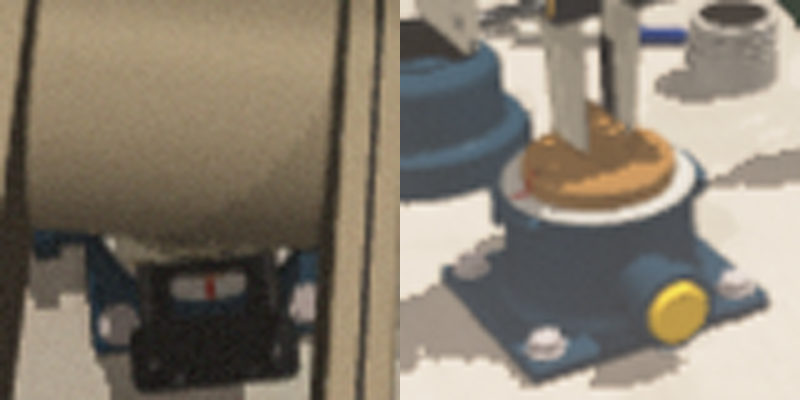

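Call:
step_hand --increments '[{"jaw":0, "tx":-0.0005, "ty":-0.0015, "yaw":0.013}, {"jaw":0}, {"jaw":0.05}, {"jaw":0.05}, {"jaw":0.05, "tz":-0.03}, {"jaw":0.05, "tz":-0.04}, {"jaw":0.05, "tz":-0.04}, {"jaw":0.05}]'

```text
t: 6.4
tool_pos: [0.5219, 0.0198, 0.2393]
orientation: [2.091, 2.334, 0.009]
force: [-0.1, 0.1, 0.3]
opening: 0.0498
gripper_force: 0.0
```

```bash
python3 h.py 0.4226 -0.2236 0.2 96.3
```

```text
t 6.4 pos [0.5219 0.0198 0.2393] yaw 6.29 tilt 0.55 q6 -0.17 F [-0.1  0.1  0.3] op 0.0498 gf 0.0
delta tool [-0.231  -0.1258  0.0385] turn rad (cw+) -1.571
```

Call:
step_hand --increments '[{"jaw":0.05, "tx":-0.0385, "ty":-0.021}, {"jaw":0.05, "tx":-0.0385, "ty":-0.021}, {"jaw":0.05, "tx":-0.0385, "ty":-0.021}, {"jaw":0.05, "tx":-0.0385, "ty":-0.021}, {"jaw":0.05, "tx":-0.0385, "ty":-0.021}, {"jaw":0.05, "tx":-0.0385, "ty":-0.021}, {"jaw":0.05, "yaw":-0.13}, {"jaw":0.05, "yaw":-0.13}, {"jaw":0.05, "yaw":-0.13}, {"jaw":0.05, "yaw":-0.13}, {"jaw":0.05, "yaw":-0.13}, {"jaw":0.05, "yaw":-0.13}, {"jaw":0.05, "yaw":-0.13}, {"jaw":0.05, "yaw":-0.13}, {"jaw":0.05, "yaw":-0.13}, {"jaw":0.05, "yaw":-0.13}, {"jaw":0.05, "yaw":-0.13}, {"jaw":0.05, "yaw":-0.141}, {"jaw":0.05}]'

```text
t: 8.3
tool_pos: [0.4187, -0.2231, 0.2317]
orientation: [0.176, -3.135, -0.001]
force: [0.2, -0.1, 0.3]
opening: 0.0499
gripper_force: 0.0
```

```bash
python3 h.py 0.4226 -0.2236 0.087 96.3
```

Run:
```python
from h import *
np.set_printoptions(precision=4,suppress=True)
c=cam("top","pics/t4.png"); s=cam("side")
B=(237,205,44,48)
red=mask(c,(0,110,50),(7,255,255),B)|mask(c,(170,110,50),(180,255,255),B)
for b in blobs(red,1): print(b[:2],ray(c,b[1],.08),ray(c,b[1],.092))
B=(217,185,90,90)
br=mask(c,(10,90,40),(21,255,255),B);cn=max(cv2.findContours(br,0,1)[0],key=cv2.contourArea);P=ray(c,cv2.convexHull(cn)[:,0],.092);A=np.c_[2*P,np.ones(len(P))];r=np.linalg.lstsq(A,(P**2).sum(1),rcond=None)[0];print("flange",r[:2])
f=lambda im,x,y,w,h,k:cv2.resize(im[y:y+h,x:x+w],None,fx=k,fy=k,interpolation=cv2.INTER_CUBIC)
cv2.imwrite("pics/m4.png",np.hstack([f(c["bgr"],237,208,40,40,10),f(s["bgr"],195,195,70,70,400/70)]))
```

```text
t 8.3 pos [ 0.4187 -0.2231  0.2317] yaw 96.44 tilt 0.09 q6 -2.28 F [ 0.2 -0.1  0.3] op 0.0499 gf 0.0
delta tool [-0.0041 -0.001   0.1447] turn rad (cw+) 0.0024
(12, [258.75, 244.33]) [[0.4739 0.0144]] [[0.4735 0.0143]]
flange [0.519  0.0194]
```

View pics/m4.png

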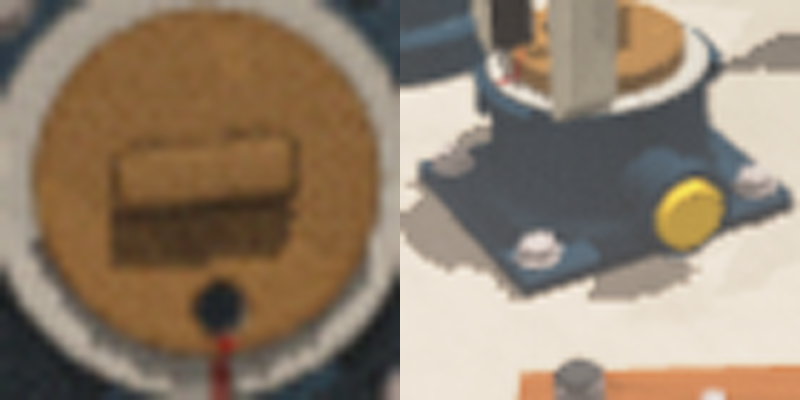

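Call:
step_hand --increments '[{"jaw":0.045, "tx":-0.0041, "ty":-0.001, "tz":0.04}, {"jaw":0.045, "tz":0.045}, {"jaw":0.045, "tz":0.035}, {"jaw":0.045, "tz":0.02}, {"jaw":0.045, "tz":0.0047}, {"jaw":0.045}]'

```text
t: 9.0
tool_pos: [0.4228, -0.2235, 0.0874]
orientation: [0.17, -3.136, -0.002]
force: [0.1, 0.0, 0.6]
opening: 0.045
gripper_force: 0.0
```

```bash
python3 h.py 0.4226 -0.2236 0.087 96.3
```

Run:
```python
from h import *
c=cam("top"); print("hole",ray(c,[258.45,238.05],.092))
s=cam("side")["bgr"]
f=lambda im,x,y,w,h,k:cv2.resize(im[y:y+h,x:x+w],None,fx=k,fy=k,interpolation=cv2.INTER_CUBIC)
cv2.imwrite("pics/m5.png",f(s,195,215,100,75,6))
```

```text
t 9.0 pos [ 0.4228 -0.2235  0.0874] yaw 96.19 tilt 0.1 q6 -2.27 F [0.1 0.  0.6] op 0.045 gf 0.0
delta tool [ 0.0002 -0.      0.0004] turn rad (cw+) -0.0018
hole [[0.48870553 0.01538911]]
```

View pics/m5.png

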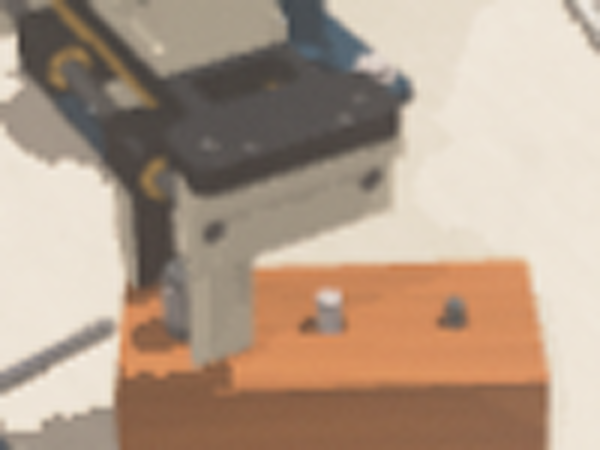

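Run:
```python
from h import *
np.set_printoptions(precision=4,suppress=True)
c=cam("side"); im=cv2.imread("pics/side0.png"); g=cv2.cvtColor(im,cv2.COLOR_BGR2HSV)
m=cv2.inRange(g[250:285,210:300],np.array((0,0,0)),np.array((180,110,140))); print([(b[:3]) for b in blobs(m)[:4]])
for z in(.06,.073,.086): print(z,proj(c,[[.4226,-.2236,z],[.4226+.0092*-.919,-.2236+.0036,z],[.4226+.0092*.919,-.2236-.0036,z]]).ravel())
print(g[264,214:240].tolist())
```

```text
[(93, [15.61, 14.72], [12, 8, 8, 14]), (11, [59.82, 16.91], [58, 15, 4, 4]), (3, [1.0, 20.33], [0, 20, 3, 2])]
0.06 [225.2295 269.6935 220.9333 269.7369 229.5258 269.6502]
0.073 [224.9749 264.7501 220.6466 264.7939 229.3034 264.7064]
0.086 [224.7165 259.7321 220.3555 259.7762 229.0777 259.688 ]
[[18, 33, 234], [14, 72, 226], [12, 140, 210], [12, 141, 211], [12, 141, 213], [12, 141, 214], [12, 142, 214], [11, 122, 200], [11, 62, 153], [9, 32, 135], [8, 29, 130], [11, 29, 123], [11, 34, 120], [12, 32, 120], [10, 30, 127], [11, 30, 135], [11, 69, 155], [12, 126, 194], [12, 141, 204], [12, 143, 209], [12, 142, 213], [12, 141, 214], [12, 142, 212], [12, 141, 212], [12, 141, 211], [12, 144, 211]]
```

Call:
step_hand --increments '[{"jaw":0.02}, {"jaw":0}, {"jaw":0}, {"jaw":0}, {"jaw":0, "tz":-0.02}, {"jaw":0, "tz":-0.03}, {"jaw":0, "tz":-0.04}, {"jaw":0, "tz":-0.02}, {"jaw":0}]' --grip_force 30

```text
t: 10.05
tool_pos: [0.4251, -0.225, 0.2017]
orientation: [-0.173, 3.132, -0.006]
force: [0.8, -0.0, -1.2]
opening: 0.0174
gripper_force: 30.0
```

```bash
python3 h.py 0.4882 0.0165 0.187 96.3
```

```text
t 10.05 pos [ 0.4251 -0.225   0.2017] yaw 96.31 tilt 0.37 q6 -2.27 F [ 0.8 -0.  -1.2] op 0.0174 gf 30.0
delta tool [-0.0892  0.2332  0.0141] turn rad (cw+) 0.0002
```

Call:
step_hand --increments '[{"jaw":0, "tx":-0.0149, "ty":0.0389}, {"jaw":0, "tx":-0.0149, "ty":0.0389}, {"jaw":0, "tx":-0.0149, "ty":0.0389}, {"jaw":0, "tx":-0.0149, "ty":0.0389}, {"jaw":0, "tx":-0.0149, "ty":0.0389}, {"jaw":0, "tx":-0.0149, "ty":0.0389}, {"jaw":0}, {"jaw":0}]'

```text
t: 10.85
tool_pos: [0.4857, 0.0188, 0.1961]
orientation: [0.177, -3.134, -0.0]
force: [-0.9, -0.3, -0.5]
opening: 0.0177
gripper_force: 30.0
```

```bash
python3 h.py 0.4882 0.0165 0.187 96.3
```

Run:
```python
from h import *
np.set_printoptions(precision=2,suppress=True)
c=cam("side"); t=cam("top"); p=robot.read_state()["tool_pos"]
Z=p[2]-np.array([.0744,.064,.054,.044]); print("proj axis tip..",proj(c,[[p[0],p[1],z] for z in Z]))
print("hole ctr .092",proj(c,[.4882,.0165,.092]),"red marks",proj(c,[.4735,.0144,.08]))
f=lambda im,x,y,w,h,k:cv2.resize(im[y:y+h,x:x+w],None,fx=k,fy=k,interpolation=cv2.INTER_CUBIC)
cv2.imwrite("pics/m6.png",np.hstack([f(c["bgr"],195,165,50,60,8),f(t["bgr"],235,200,50,60,8)]))
```

```text
t 10.85 pos [0.4857 0.0188 0.1961] yaw 96.46 tilt 0.16 q6 -1.75 F [-0.9 -0.3 -0.5] op 0.0177 gf 30.0
delta tool [-0.0023 -0.0026  0.0091] turn rad (cw+) 0.0028
proj axis tip.. [[216.64 193.5 ]
 [216.44 190.01]
 [216.25 186.63]
 [216.05 183.21]]
hole ctr .092 [[218.14 203.45]] red marks [[213.48 208.7 ]]
```

View pics/m6.png

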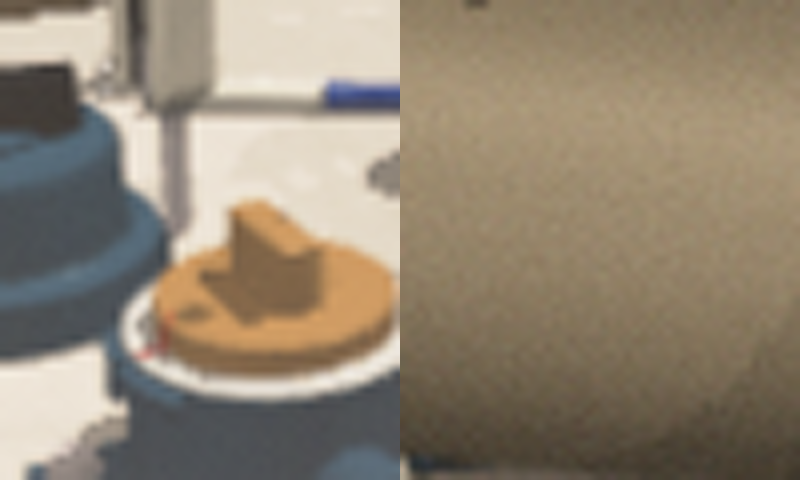

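Call:
step_hand --increments '[{"jaw":0, "tx":-0.0026, "ty":-0.0031}, {"jaw":0, "tz":0.01}, {"jaw":0, "tz":0.012}, {"jaw":0}, {"jaw":0}]'

```text
t: 11.45
tool_pos: [0.4888, 0.015, 0.175]
orientation: [0.172, -3.135, -0.0]
force: [-0.6, 0.2, -0.6]
opening: 0.0175
gripper_force: 30.0
```

```bash
python3 h.py 0.4885 0.0160 0.170 96.3
```

```text
t 11.45 pos [0.4888 0.015  0.175 ] yaw 96.29 tilt 0.11 q6 -1.75 F [-0.6  0.2 -0.6] op 0.0175 gf 30.0
delta tool [0.0002 0.001  0.005 ] turn rad (cw+) -0.0002
```

Call:
step_hand --increments '[{"jaw":0, "tx":0.0002, "ty":0.0008, "tz":0.005}, {"jaw":0, "tz":0.004}, {"jaw":0, "tz":0.004}, {"jaw":0}]'

```text
t: 11.85
tool_pos: [0.4887, 0.0161, 0.1622]
orientation: [0.173, -3.136, -0.0]
force: [-0.6, -0.4, -1.1]
opening: 0.0172
gripper_force: 30.0
```

```bash
python3 h.py 0.4885 0.0160 0.120 96.3
```

```text
t 11.85 pos [0.4887 0.0161 0.1622] yaw 96.32 tilt 0.06 q6 -1.75 F [-0.6 -0.4 -1.1] op 0.0172 gf 30.0
delta tool [ 0.0002 -0.0001  0.0422] turn rad (cw+) 0.0004
```

Call:
step_hand --increments '[{"jaw":0, "tz":0.005}, {"jaw":0, "tz":0.005}, {"jaw":0, "tz":0.005}, {"jaw":0}]'

```text
t: 12.25
tool_pos: [0.4885, 0.0161, 0.1468]
orientation: [0.173, -3.135, -0.0]
force: [0.2, -0.1, -1.8]
opening: 0.0179
gripper_force: 30.0
```

```bash
python3 h.py 0.4885 0.0160 0.120 96.3
```

```text
t 12.25 pos [0.4885 0.0161 0.1468] yaw 96.32 tilt 0.09 q6 -1.75 F [ 0.2 -0.1 -1.8] op 0.0179 gf 30.0
delta tool [ 0.     -0.0001  0.0268] turn rad (cw+) 0.0003
```

Past the body's top face (tip ~72 mm) without resistance; continue.

Call:
step_hand --increments '[{"jaw":0, "tz":0.008}, {"jaw":0, "tz":0.008}, {"jaw":0, "tz":0.006}, {"jaw":0, "tz":0.0025}, {"jaw":0, "tz":0.0015}, {"jaw":0}]'

```text
t: 12.85
tool_pos: [0.4889, 0.0161, 0.1216]
orientation: [0.173, -3.136, -0.0]
force: [-0.5, 1.5, -2.2]
opening: 0.0172
gripper_force: 30.0
```

```bash
python3 h.py 0.4885 0.0160 0.120 96.3
```

```text
t 12.85 pos [0.4889 0.0161 0.1216] yaw 96.32 tilt 0.04 q6 -1.75 F [-0.5  1.5 -2.2] op 0.0172 gf 30.0
delta tool [ 0.0004 -0.      0.0016] turn rad (cw+) 0.0003
```

Call:
step_hand --increments '[{"jaw":0, "tz":0.0015}, {"jaw":0, "tz":0.001}, {"jaw":0}, {"jaw":0.035}, {"jaw":0.035}, {"jaw":0.035, "tz":-0.03}, {"jaw":0.035, "tz":-0.04}, {"jaw":0.035, "tz":-0.04}, {"jaw":0.035}]'

```text
t: 13.75
tool_pos: [0.4925, 0.0155, 0.2361]
orientation: [-0.172, 3.126, -0.003]
force: [0.9, -0.3, 1.0]
opening: 0.0348
gripper_force: 0.0
```

```bash
python3 h.py 0.473 0.2375 0.24 80.8
```

```text
t 13.75 pos [0.4925 0.0155 0.2361] yaw 96.3 tilt 0.61 q6 -1.75 F [ 0.9 -0.3  1. ] op 0.0348 gf 0.0
delta tool [-0.005   0.2228 -0.0043] turn rad (cw+) 0.2706
```

Call:
step_hand --increments '[{"jaw":0.06, "tx":-0.001, "ty":0.0446}, {"jaw":0.06, "tx":-0.001, "ty":0.0446}, {"jaw":0.06, "tx":-0.001, "ty":0.0446}, {"jaw":0.06, "tx":-0.001, "ty":0.0446}, {"jaw":0.06, "tx":-0.001, "ty":0.0446}, {"jaw":0.06, "yaw":0.135}, {"jaw":0.06, "yaw":0.135}, {"jaw":0.06}]'

```text
t: 14.55
tool_pos: [0.4694, 0.2384, 0.2286]
orientation: [-0.253, -3.131, 0.001]
force: [0.5, -0.3, -0.9]
opening: 0.0599
gripper_force: 0.0
```

```bash
python3 h.py 0.473 0.238 0.099 80.8
```

Run:
```python
from h import *
s=cam("side");t=cam("top")
f=lambda im,x,y,w,h,k:cv2.resize(im[y:y+h,x:x+w],None,fx=k,fy=k,interpolation=cv2.INTER_CUBIC)
cv2.imwrite("pics/m7.png",np.hstack([f(s["bgr"],165,145,90,90,4.45),f(t["bgr"],215,190,80,80,5)]))
```

```text
t 14.55 pos [0.4694 0.2384 0.2286] yaw 80.77 tilt 0.05 q6 -1.04 F [ 0.5 -0.3 -0.9] op 0.0599 gf 0.0
delta tool [-0.0037  0.0003  0.1296] turn rad (cw+) -0.0006
```

View pics/m7.png

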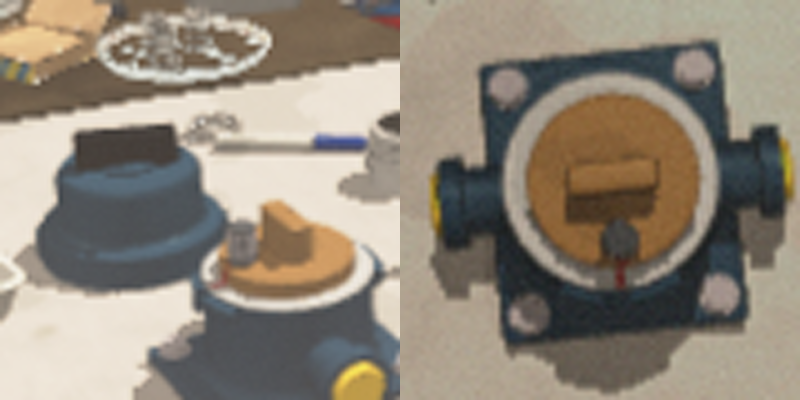

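Run:
```python
from h import *
np.set_printoptions(precision=2,suppress=True)
s=cam("side")
m=mask(s,(0,0,0),(180,90,75),(175,165,40,22)); b=blobs(m)[:3]; print(b)
m2=mask(s,(95,60,20),(125,255,160),(165,170,55,45)); print(blobs(m2)[:2])
d=np.array([np.cos(np.radians(-9.2)),np.sin(np.radians(-9.2))])*.038; n=np.array([-d[1],d[0]])/.038*.01
for C in([.4726,.237],[.474,.241]):
    C=np.array(C); P=[[*(C+a*d+e*n),z] for a in(-1,1) for e in(-1,1) for z in(.07,.098)]; q=proj(s,P); print("bar cols",q.min(0),q.max(0))
    th=np.linspace(0,6.28,90); q=proj(s,np.c_[C[0]+.069*np.cos(th),C[1]+.069*np.sin(th),0*th]); print("rim",q.min(0),q.max(0))
```

```text
[(172, [192.49, 177.8], [182, 173, 23, 11], 1)]
[(99, [195.4, 184.74], [180, 179, 29, 10], 1), (50, [206.54, 197.34], [194, 190, 21, 13], 3)]
bar cols [179.77 171.79] [204.58 184.5 ]
rim [173.33 192.22] [214.92 210.98]
bar cols [179.92 171.3 ] [204.64 183.96]
rim [173.5  191.71] [214.95 210.34]
```

Call:
step_hand --increments '[{"jaw":0.06, "tx":-0.005, "ty":0.0003, "tz":0.04}, {"jaw":0.06, "tz":0.04}, {"jaw":0.06, "tz":0.03}, {"jaw":0.06, "tz":0.015}, {"jaw":0.06, "tz":0.0056}, {"jaw":0.06}]'

```text
t: 15.3
tool_pos: [0.4748, 0.2375, 0.0991]
orientation: [-0.25, -3.132, 0.0]
force: [-0.7, 0.4, 0.7]
opening: 0.0601
gripper_force: 0.0
```

```bash
python3 h.py 0.4742 0.2385 0.098 80.8
```

```text
t 15.3 pos [0.4748 0.2375 0.0991] yaw 80.87 tilt 0.0 q6 -1.04 F [-0.7  0.4  0.7] op 0.0601 gf 0.0
delta tool [0.0008 0.0008 0.0011] turn rad (cw+) 0.0013
```

Call:
step_hand --increments '[{"jaw":0.02}, {"jaw":0}, {"jaw":0}, {"jaw":0}, {"jaw":0}]' --grip_force 40

```text
t: 15.8
tool_pos: [0.475, 0.2381, 0.0994]
orientation: [0.251, 3.131, 0.002]
force: [-0.3, 3.5, 1.6]
opening: 0.0248
gripper_force: 1.3
```

```bash
python3 h.py 0.4742 0.2385 0.098 80.8
```

```text
t 15.8 pos [0.475  0.2381 0.0994] yaw 80.85 tilt 0.08 q6 -1.04 F [-0.3  3.5  1.6] op 0.0248 gf 1.3
delta tool [0.0008 0.0003 0.0014] turn rad (cw+) 0.0008
```

Call:
step_hand --increments '[{"jaw":0}, {"jaw":0}, {"jaw":0}, {"jaw":0}]' --grip_force 40

```text
t: 16.2
tool_pos: [0.4749, 0.238, 0.0992]
orientation: [0.251, 3.131, 0.001]
force: [0.4, 3.6, 4.4]
opening: 0.0198
gripper_force: 39.7
```

```bash
python3 h.py 0.4742 0.2385 0.098 80.8
```

```text
t 16.2 pos [0.4749 0.238  0.0992] yaw 80.85 tilt 0.05 q6 -1.04 F [0.4 3.6 4.4] op 0.0198 gf 39.7
delta tool [0.0008 0.0004 0.0012] turn rad (cw+) 0.0009
```

Call:
step_hand --increments '[{"jaw":0, "tz":-0.01}, {"jaw":0, "tz":-0.02}, {"jaw":0, "tz":-0.03}, {"jaw":0, "tz":-0.03}, {"jaw":0, "tz":-0.03}, {"jaw":0, "tz":-0.03}, {"jaw":0, "tz":-0.01}, {"jaw":0}, {"jaw":0}]' --grip_force 60

```text
t: 17.1
tool_pos: [0.4739, 0.2373, 0.257]
orientation: [-0.251, -3.129, 0.002]
force: [0.0, 0.7, -4.3]
opening: 0.0196
gripper_force: 59.6
```

```bash
python3 h.py 0.5202 0.020 0.26 6.3
```

```text
t 17.1 pos [0.4739 0.2373 0.257 ] yaw 80.84 tilt 0.15 q6 -1.04 F [ 0.   0.7 -4.3] op 0.0196 gf 59.6
delta tool [-0.0803 -0.2072 -0.0029] turn rad (cw+) 1.301
```

Call:
step_hand --increments '[{"jaw":0, "tx":-0.0134, "ty":-0.0345}, {"jaw":0, "tx":-0.0134, "ty":-0.0345}, {"jaw":0, "tx":-0.0134, "ty":-0.0345}, {"jaw":0, "tx":-0.0134, "ty":-0.0345}, {"jaw":0, "tx":-0.0134, "ty":-0.0345}, {"jaw":0, "tx":-0.0134, "ty":-0.0345}, {"jaw":0, "yaw":0.13}, {"jaw":0, "yaw":0.13}, {"jaw":0, "yaw":0.13}, {"jaw":0, "yaw":0.13}, {"jaw":0, "yaw":0.13}, {"jaw":0, "yaw":0.13}, {"jaw":0, "yaw":0.13}, {"jaw":0, "yaw":0.13}, {"jaw":0, "yaw":0.13}, {"jaw":0, "yaw":0.131}, {"jaw":0}, {"jaw":0}]'

```text
t: 18.9
tool_pos: [0.5202, 0.0205, 0.257]
orientation: [-2.09, -2.343, 0.003]
force: [0.2, 0.1, -4.0]
opening: 0.0198
gripper_force: 59.6
```

```bash
python3 h.py 0.5202 0.020 0.26 6.3
```

Run:
```python
from h import *
np.set_printoptions(precision=2,suppress=True)
s=cam("side"); p=robot.read_state()["tool_pos"]; rz=p[2]-.0992
th=np.linspace(0,6.283,180)
for z in (rz,rz+.02):
    q=proj(s,np.c_[p[0]+.069*np.cos(th),p[1]+.069*np.sin(th),0*th+z]); print("pred rim",q.min(0),q.max(0))
qc=proj(s,[p[0],p[1],rz])[0]
m=mask(s,(90,50,15),(125,255,170),(180,130,110,70))
for v in range(int(qc[1])-8,int(qc[1])+10,2):
    c=np.where(m[v])[0]; print(v,c.min() if len(c) else None,c.max() if len(c) else None,len(c),end=' | ')
print(); print(s["hsv"][int(qc[1]),200:280:6].tolist())
```

```text
t 18.9 pos [0.5202 0.0205 0.257 ] yaw 6.52 tilt 0.17 q6 -0.17 F [ 0.2  0.1 -4. ] op 0.0198 gf 59.6
delta tool [-0.0005 -0.0001 -0.003 ] turn rad (cw+) 0.0039
pred rim [202.02 169.2 ] [253.4  189.61]
pred rim [201.49 162.66] [253.35 182.35]
170 244 289 23 | 172 243 289 25 | 174 242 289 26 | 176 236 289 29 | 178 226 289 35 | 180 216 289 41 | 182 276 289 14 | 184 276 289 14 | 186 276 289 14 | 
[[18, 25, 236], [105, 29, 87], [108, 29, 88], [105, 39, 91], [101, 40, 90], [104, 71, 115], [103, 73, 123], [101, 74, 111], [106, 44, 86], [15, 31, 117], [18, 32, 135], [18, 31, 228], [22, 37, 132], [111, 116, 121]]
```

Run:
```python
from h import *
np.set_printoptions(precision=2,suppress=True)
s=cam("side"); p=robot.read_state()["tool_pos"]; rz=p[2]-.0992
for v in (168,172,176):
    c=np.where((s["hsv"][v,190:265,0]>85)&(s["hsv"][v,190:265,0]<128)&(s["hsv"][v,190:265,2]<150))[0]+190
    print(v,c.min(),c.max(),len(c))
# barrel rim: white ring / top face vs blue barrel below, rows 215-225
qb=proj(s,[.5202,.0200,.06])[0]; print("barrel ctr",qb)
for v in (215,219,223):
    c=np.where((s["hsv"][v,190:275,0]>85)&(s["hsv"][v,190:275,0]<128)&(s["hsv"][v,190:275,2]<150))[0]+190
    print(v,c.min(),c.max(),len(c),proj(s,[[.5202-.054*.919,.02+.054*.395,.06],[.5202+.054*.919,.02-.054*.395,.06]])[:,0])
```

```text
168 205 251 47
172 202 253 52
176 203 253 51
barrel ctr [229.14 210.87]
215 211 247 35 [209.96 248.33]
219 212 251 40 [209.96 248.33]
223 199 255 49 [209.96 248.33]
```

Call:
step_hand --increments '[{"jaw":0, "tz":0.02}, {"jaw":0, "tz":0.025}, {"jaw":0, "tz":0.015}, {"jaw":0, "tz":0.006}, {"jaw":0}, {"jaw":0}]'

```text
t: 19.6
tool_pos: [0.5216, 0.0205, 0.1938]
orientation: [2.095, 2.34, 0.001]
force: [-0.5, 0.2, -3.6]
opening: 0.0197
gripper_force: 59.6
```

```bash
python3 h.py 0.5202 0.0203 0.158 6.3
```

```text
t 19.6 pos [0.5216 0.0205 0.1938] yaw 6.33 tilt 0.07 q6 -0.17 F [-0.5  0.2 -3.6] op 0.0197 gf 59.6
delta tool [-0.0001 -0.0014  0.0358] turn rad (cw+) 0.0005
```

Call:
step_hand --increments '[{"jaw":0, "ty":-0.0014, "tz":0.006}, {"jaw":0, "tz":0.005}, {"jaw":0, "tz":0.004}, {"jaw":0}]'

```text
t: 20.0
tool_pos: [0.5198, 0.0203, 0.1779]
orientation: [2.096, 2.34, 0.0]
force: [-0.1, -0.9, -0.8]
opening: 0.0196
gripper_force: 59.6
```

```bash
python3 h.py 0.5202 0.0203 0.158 6.3
```

```text
t 20.0 pos [0.5198 0.0203 0.1779] yaw 6.3 tilt 0.02 q6 -0.17 F [-0.1 -0.9 -0.8] op 0.0196 gf 59.6
delta tool [-0.      0.0004  0.0199] turn rad (cw+) -0.0
```

Call:
step_hand --increments '[{"jaw":0, "tz":0.003}, {"jaw":0, "tz":0.003}, {"jaw":0, "tz":0.002}, {"jaw":0}]'

```text
t: 20.4
tool_pos: [0.5195, 0.0209, 0.1692]
orientation: [-2.095, -2.34, -0.001]
force: [2.3, 4.6, -5.1]
opening: 0.0197
gripper_force: 59.6
```

```bash
python3 h.py 0.5202 0.0203 0.158 6.3
```

```text
t 20.4 pos [0.5195 0.0209 0.1692] yaw 6.31 tilt 0.05 q6 -0.17 F [ 2.3  4.6 -5.1] op 0.0197 gf 59.6
delta tool [-0.0006  0.0006  0.0112] turn rad (cw+) 0.0002
```

Call:
step_hand --increments '[{"jaw":0, "tx":0.0005, "ty":0.0005, "tz":0.004}, {"jaw":0, "tz":0.004}, {"jaw":0, "tz":0.003}, {"jaw":0, "tz":0.0015}, {"jaw":0}]'

```text
t: 20.9
tool_pos: [0.5202, 0.0212, 0.1581]
orientation: [-2.096, -2.34, -0.001]
force: [-2.4, 3.7, 4.6]
opening: 0.0197
gripper_force: 59.7
```

```bash
python3 h.py 0.5202 0.0203 0.158 6.3
```

```text
t 20.9 pos [0.5202 0.0212 0.1581] yaw 6.31 tilt 0.03 q6 -0.17 F [-2.4  3.7  4.6] op 0.0197 gf 59.7
delta tool [-0.0009 -0.0001  0.0001] turn rad (cw+) 0.0003
```

Call:
step_hand --increments '[{"jaw":0, "yaw":0.06}, {"jaw":0, "yaw":0.12}, {"jaw":0, "yaw":0.13}, {"jaw":0, "yaw":0.13}, {"jaw":0, "yaw":0.13}, {"jaw":0}]'

```text
t: 21.5
tool_pos: [0.5211, 0.0211, 0.1584]
orientation: [2.67, 1.653, 0.004]
force: [2.6, 3.8, 3.0]
opening: 0.0196
gripper_force: 59.7
```

```bash
python3 h.py 0.5202 0.0209 0.158 -63.7
```

```text
t 21.5 pos [0.5211 0.0211 0.1584] yaw -26.47 tilt 0.14 q6 0.4 F [2.6 3.8 3. ] op 0.0196 gf 59.7
delta tool [-0.0006 -0.0007  0.0004] turn rad (cw+) 0.6498
```

Call:
step_hand --increments '[{"jaw":0, "yaw":0.12}, {"jaw":0, "yaw":0.13}, {"jaw":0, "yaw":0.13}, {"jaw":0, "yaw":0.12}, {"jaw":0, "yaw":0.07}, {"jaw":0, "yaw":0.04}, {"jaw":0, "yaw":0.02}, {"jaw":0}]'

```text
t: 22.3
tool_pos: [0.521, 0.0216, 0.1583]
orientation: [-3.049, -0.754, -0.004]
force: [3.0, 4.5, 4.3]
opening: 0.0196
gripper_force: 60.1
```

```bash
python3 -c "
from plant import robot;print(robot.read_state()['wrist_torque'])"
python3 h.py 0.5202 0.0209 0.158 -63.7
```

```text
[ 1.33236751 -0.16187933  0.44133723]
t 22.3 pos [0.521  0.0216 0.1583] yaw -62.21 tilt 0.14 q6 1.03 F [3.  4.5 4.3] op 0.0196 gf 60.1
delta tool [-0.001   0.0002  0.0003] turn rad (cw+) 0.026
```

Call:
step_hand --increments '[{"jaw":0, "yaw":0.02}, {"jaw":0, "yaw":0.02}, {"jaw":0}]'

```text
t: 22.6
tool_pos: [0.5211, 0.0221, 0.1583]
orientation: [-3.063, -0.695, -0.004]
force: [2.6, 7.6, 3.7]
opening: 0.0194
gripper_force: 61.0
```

```bash
python3 -c "
from plant import robot;print(robot.read_state()['wrist_torque'])"
python3 h.py 0.5202 0.0209 0.158 -63.7
```

```text
[ 1.73247909 -0.31587396  1.20969894]
t 22.6 pos [0.5211 0.0221 0.1583] yaw -64.44 tilt 0.17 q6 1.07 F [2.6 7.6 3.7] op 0.0194 gf 61.0
delta tool [-0.0013  0.0007  0.0003] turn rad (cw+) -0.0129
```

Call:
step_hand --increments '[{"jaw":0.06}, {"jaw":0.06}, {"jaw":0.06}, {"jaw":0.06, "tz":-0.02}, {"jaw":0.06, "tz":-0.04}, {"jaw":0.06, "tz":-0.04}, {"jaw":0.06}]'

```text
t: 23.3
tool_pos: [0.5229, 0.0203, 0.264]
orientation: [3.062, 0.687, 0.015]
force: [0.1, 0.2, 0.4]
opening: 0.0596
gripper_force: 0.0
```

```bash
python3 h.py 0.475 0.24 0.26 -63.7
```

```text
t 23.3 pos [0.5229 0.0203 0.264 ] yaw -64.72 tilt 0.57 q6 1.07 F [0.1 0.2 0.4] op 0.0596 gf 0.0
delta tool [ 0.0505 -0.2191  0.0033] turn rad (cw+) -0.0177
```

Call:
step_hand --increments '[{"jaw":0.06, "tx":0.0101, "ty":-0.0438}, {"jaw":0.06, "tx":0.0101, "ty":-0.0438}, {"jaw":0.06, "tx":0.0101, "ty":-0.0438}, {"jaw":0.06, "tx":0.0101, "ty":-0.0438}, {"jaw":0.06, "tx":0.0101, "ty":-0.0438}, {"jaw":0.06}, {"jaw":0.06}]'

```text
t: 24.0
tool_pos: [0.4718, 0.2409, 0.2565]
orientation: [3.064, 0.691, -0.002]
force: [-1.3, -0.4, 0.4]
opening: 0.0603
gripper_force: 0.0
```

Run:
```python
from h import *
c=cam("top")
m=mask(c,(0,0,0),(180,255,46),(237,200,44,50))
m=cv2.morphologyEx(m,cv2.MORPH_OPEN,np.ones((3,3),np.uint8))
for b in blobs(m,20)[:3]:
    l=cv2.connectedComponents(m)[1]; cn=cv2.findContours((l==b[3]).astype(np.uint8),0,1)[0][0]; P=ray(c,cn[:,0],.157).astype(np.float32); r=cv2.minAreaRect(P); print(b[:3],r)
for z in range(200,252,2): print("".join("#" if v<46 else ("+" if v<60 else ".") for v in c["hsv"][z,230:285,2]))
```

```text
(358, [255.87, 225.8], [246, 209, 21, 33]) ((0.5135806202888489, 0.02258027344942093), (0.08033975958824158, 0.02666524425148964), 27.94467544555664)
(128, [253.11, 245.8], [238, 239, 30, 11]) ((0.4681989848613739, 0.02894306182861328), (0.06841541826725006, 0.020107347518205643), 81.97994995117188)
(31, [272.32, 242.0], [269, 238, 8, 8]) ((0.47730183601379395, -0.018704764544963837), (0.009639907628297806, 0.022611482068896294), 46.09638214111328)
.................................+.....................
.............+++.......................................
...................++++++++.+.++++.....................
...............+++..................+#+................
............++.........................++......+.......
...+......++......######+.................++....+......
..+.....++......+########+..................+..........
..+....++........#########+..................++........
......++.........###########..................#+.......
....
[... 247 characters left out ...]
######...............#+....+
....##............+..+############.+............##....+
+...+#+............+..+############............+#+....#
+....##.............++.############+...........##......
#+...##+...............##############.........##+....+.
#+...###+...............+############........###.......
..+..+####...............+###########......+###+....#..
...+.+#####+..............+########++....++####+..+##..
....++##+#####+............##++#++#+...+#####+#+.+##+..
....+##+#+++#####+..........#+######+######++#..++++...
.....######++#++######++++.+++#########+#++#+.+........
.....######++####+###################++++#++#..........
.....##.....++#+#++++++++##+++++##+#++######+..........
```

```bash
python3 -c "
from plant import robot;print(robot.close_job())"
```

```text
the job is handed in; nothing more can be done
None
```

The job is handed in at about 24 s: the sleeve is turned into line (about 123° clockwise by the images, not the 25–85° stated), the pin is home, and the cover is down and turned to its stop. The last picture puts the bar about 20° off the ear line. `close_job()` gave no verdict.

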